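# Burnish the sprung brass inlay back into the serving board

## Robot

A 6-joint arm with a two-finger parallel gripper is mounted at the origin on the work surface. World frame = base frame: x ahead of the robot, y to its left, z up, the work surface at z = 0. Lengths are in m, angles in rad, forces in N, time in s.
With the tool pointing down it reaches from about 0.375 to 0.925 m from the base axis. Payload 5.7 kg.
Tool frame: the origin (TCP) lies at the very end of the fingers, on their centre line; the grasp point (between the pads) lies 19 mm behind it (grip_point_offset is the distance from the TCP to the grasp point, in m); z points along the fingers, y is the line along which they close (so a half turn about z gives the same grasp; the last joint's range is limited). The gripper opens to 85 mm and grips with 20 to 120 N. Pads are 22 mm wide; open, the fingers measure 114 mm over their backs; the gripper's body (76 mm by 85 mm) begins 54 mm behind the grasp point. The pads swing forward as they close: fully open they stand 13 mm farther back than shut.
Start: joints at [-1.459, 0.359, 1.51, -0, 1.272, -0.115], TCP at [0.135, -0.585, 0.231] pointing down, gripper open.
Joint ranges: [-2.97, 2.97], [-1.01, 2.36], [0.21, 2.38], [-0.96, 4.11], [0.2, 2.71], [-2.98, 2.98]. Speed limits (rad/s): [2.39, 2.39, 3.14, 3.14, 3.14, 3.14].

## Interface

Orientations are given as a unit quaternion [w, x, y, z].
In Python, from cell import * gives the robot as it stands.
- The arm moves only by the tool carry_out, never from a script. Its argument "commands" is a list of rows, each a list of 7 numbers: the shift along the tool's x, y, z in cm, then the turn, a rotation vector about the tool's x, y, z in rad, then the opening, from 0 (shut) to 1 (fully open). In form: [[tx, ty, tz, wx, wy, wz, fingers], ...]. A call has 1 to 12 rows; each row shifts and turns the commanded pose from where the row before left it, along the tool's axes as they then stand; what a row does not reach is not made up. A row lasts 1/10 s, in which the tool goes at most 50 mm and 8.59 degrees, less where a joint would pass 70% of its speed; a pose out of reach is approached as far as the arm can. A call is refused whole if a number of a shift passes 5 or a number of a turn 0.15, either way. A call with a gripper value outside its range is refused whole. The fingers move at their own pace and stop on an object; "force" is the grip in N (left out, the last holds). Time passes only in rows, so rows that do not move let the fingers close. It gives the time, the measured TCP pose, the force, the opening and the grip force at its end, in the units of the state.
- state(): the state, without advancing time (a new reading comes with each control period).
- grab_frame(name): name is "scene" or "top" or "wrist"; returns a dict with "image" (384x512x3 uint8, red, green, blue), "fx", "fy", "cx", "cy" (pixels), "k1" (the pictures are not rectified: a ray, as slopes to the right and down, at radius r is drawn at 1 + k1 r^2 times it, then the intrinsics apply), "R" (3x3) and "t" (3): a world point X has camera coordinates R X + t; the wrist camera has in their place "T_tool_cam" (4x4, takes a point from camera to tool coordinates, whose origin is the TCP and whose axes are the flange's). Camera axes: x right, y down, z forward; pixel columns grow to the right and rows downward; lengths in m; the calibration is good to about 2 mm. A picture is of the moment at which its call begins: read the wrist's pose just before it. There is no depth.
- finish_job(): hands the job in; it is judged then, once.
The state is a dict: "time": time; "joint_pos": joint angles; "dq": joint speeds; "tau": joint torques, N m; "tcp_pos": TCP position; "eef_rot": TCP orientation; "force": force on the tool from outside, world axes, zero at the start; "wrist_torque": the same for the moment, N m; "width": opening from 0.0 (shut) to 1.0 (fully open); "gripper_force": force on a finger pad.
Only numpy, scipy, OpenCV 4.12 (cv2) and the standard library are available. Lean on these libraries where they do the work, as an engineer would, in place of code of your own. Each camera call takes 0.05 s, during which the arm holds its last target. There are 200 camera calls.

## Task

The arc of brass inlay in the walnut serving board has sprung up out of its groove. Take the red-handled burnishing stylus out of its marble stand and, starting at the end with the white dot, run its steel tip slowly (about 3 cm a second) and with light pressure along the brass to the other end, keeping on the brass and off the wood beside it, so that every piece is pressed fully home. Then hang the stylus back upright in its stand, keeping the gripper itself off the board and leaving the tableware where it is.

Things in the scene. Friction and masses are not known exactly. Their poses are not given: they have to be found in the camera images.
- board: walnut serving board, 150 x 260 mm, 30 mm thick, fixed. Origin: centre of its underside, z up, y along its long side. In its top lies an arc of brass inlay, 16 mm wide, of nine pieces each 20 mm long (see arc_centre). A sprung piece's top stands 5 mm above the wood, a fully home one 1 mm above it. A white dot, 16 mm across, in the wood beyond piece 0 marks the start.
- inlay_start (a point): centre of piece 0, the end of the arc next to the white dot, at the height of a fully home piece's top (31 mm above the table)
- inlay_mid (a point): centre of piece 4, the middle of the arc, same height
- inlay_end (a point): centre of piece 8, the end of the arc away from the white dot, same height
- arc_centre (a point): centre of the circle on which the inlay lies (board frame x = -120 mm, y = 0), 31 mm above the table. Piece k (0 to 8) has its centre 130 mm from here, at an angle of (4 - k) x 9 degrees from the board's +x axis towards its +y axis.
- stand: white marble block 80 x 80 x 80 mm, fixed, with a round upright hole 27 mm wide and 75 mm deep in the centre of its top, in which the stylus hangs by its collar. Origin: centre of its underside, z up.
- stylus: burnishing stylus, 0.15 kg, upright in the stand. Origin: centre of the underside of its brass collar (40 mm across, 6 mm thick), which rests on the stand's top. z points up along the handle: red, 22 mm square (flats face its x and y axes), from 6 to 72 mm above the origin. Below the collar an 18 mm shaft reaches 40 mm down, then the sprung nib ends 70 mm below the origin.
- tip (a point): lowest point of the stylus's nib, a polished steel ball of 20 mm diameter; with the spring at rest it lies 70 mm below the stylus's origin
- nib (a joint): how far the nib's spring is pushed in: 0 at rest, at most 0.012 m. The spring starts to give at about 3 N and bottoms at about 8 N; a piece of inlay gives way at about 2 N. 3 to 8 mm is a good working pressure.
- lantern: bystander: glass candle lantern, 84 mm across, 122 mm tall, origin under its centre
- tumbler: bystander: steel tumbler, 72 mm across, 85 mm tall, origin under its centre
- bowl: bystander: white bowl, 110 mm across, 45 mm tall, origin under its centre
- jar: bystander: amber jar, 64 mm across, 100 mm tall, origin under its centre
- piece0 (a joint): how far inlay piece 0 is pressed down: about 0 sprung up, 0.004 m fully home; it stays where it is left
- piece1 (a joint): how far inlay piece 1 is pressed down: about 0 sprung up, 0.004 m fully home; it stays where it is left
- piece2 (a joint): how far inlay piece 2 is pressed down: about 0 sprung up, 0.004 m fully home; it stays where it is left
- piece3 (a joint): how far inlay piece 3 is pressed down: about 0 sprung up, 0.004 m fully home; it stays where it is left
- piece4 (a joint): how far inlay piece 4 is pressed down: about 0 sprung up, 0.004 m fully home; it stays where it is left
- piece5 (a joint): how far inlay piece 5 is pressed down: about 0 sprung up, 0.004 m fully home; it stays where it is left
- piece6 (a joint): how far inlay piece 6 is pressed down: about 0 sprung up, 0.004 m fully home; it stays where it is left
- piece7 (a joint): how far inlay piece 7 is pressed down: about 0 sprung up, 0.004 m fully home; it stays where it is left
- piece8 (a joint): how far inlay piece 8 is pressed down: about 0 sprung up, 0.004 m fully home; it stays where it is left

How it is judged:
On the way, in this order (a step that is already met when the one before it is completed fails the run):
1. the stylus is lifted clear out of its stand (z of stylus in the frame of stand above 0.12 m), for 0.1 s.
2. the piece next to the white dot is pressed home (value of joint piece0 above 0.003 m), for 0.1 s.
3. then piece 2 (value of joint piece2 above 0.003 m), for 0.1 s.
4. then the middle piece (value of joint piece4 above 0.003 m), for 0.1 s.
5. then piece 6 (value of joint piece6 above 0.003 m), for 0.1 s.
6. then the last piece (value of joint piece8 above 0.003 m), for 0.1 s.
At the end, for the whole second after the job is handed in: All nine inlay pieces are pressed home (at least 3 of their 4 mm), and the stylus is released and at rest in its stand: upright within 0.1 rad, centred within 8 mm, its collar within 5 mm of the stand's top (value of joint each of piece0, piece1, piece2, piece3, piece4, piece5, piece6, piece7, piece8 above 0.003 m and horizontal distance between stylus and stand below 0.008 m and z of stylus in the frame of stand between 0.075 and 0.085 m and angle between stylus's own z axis and vertical below 0.1 rad and linear speed of stylus below 0.02 m/s); the robot touches nothing.
It fails at once if the stylus presses on the board (over 1 N) with its tip more than 12 mm to the side of the inlay's middle line (contact force between stylus and board above 1 N and (horizontal distance between tip and arc_centre above 0.142 m or horizontal distance between tip and arc_centre below 0.118 m)).
It fails at once if the stylus is moved faster than 0.12 m/s while it presses on the board (over 1 N) (contact force between stylus and board above 1 N and linear speed of stylus above 0.12 m/s).
It fails at once if the stylus is pressed on the board with more than 30 N (contact force between stylus and board above 30 N).
It fails at once if the gripper or arm presses on the board (over 2 N) (contact force between any of the fingers, the arm and board above 2 N).
It fails at once if the lantern, tumbler, bowl or jar is shifted more than 30 mm or tipped (distance of any of lantern, tumbler, bowl, jar from where it was at the start of the episode above 0.03 m or angle between any of lantern, tumbler, bowl, jar's own z axis and vertical above 0.3 rad).
It also fails if it takes over 64 s, if anything falls off the work surface, if the arm or the gripper's body presses on something with over 40 N, if the wrist force passes 120 N, or if a joint passes its speed limit or range.

## Working session

There is one attempt and no reset: what is moved stays moved. The work goes in short steps, Python scripts to look and compute and a tool call to move; the robot and the scene stay as the last step left them, time stands still between calls to the robot, and variables do not carry over. Pictures are saved under pics/ and viewed, at most 10 in all, crops included, and the job is handed in when it is done.

Besides the shell and the picture viewer there is one more tool, called after "Call:" by a JSON object that holds its "method" and its "body". carry_out: Moves the arm, as the interface text tells. Its arguments: {"type":"object","properties":{"commands":{"type":"array","items":{"type":"array","items":{"type":"number"}}},"force":{"type":"number"}},"required":["commands"]}

```bash
mkdir -p pics
cat > h.py <<'E'
from cell import *
import numpy as np, cv2
def grab(n):
    s=state(); f=grab_frame(n); f['s']=s
    if n=='wrist':
        w,x,y,z=s['eef_rot']
        from scipy.spatial.transform import Rotation as Ro
        T=np.eye(4);T[:3,:3]=Ro.from_quat([x,y,z,w]).as_matrix();T[:3,3]=s['tcp_pos']
        C=np.linalg.inv(T@np.array(f['T_tool_cam'])); f['R']=C[:3,:3];f['t']=C[:3,3]
    f['R']=np.array(f['R']);f['t']=np.array(f['t']); return f
def ray(f,uv):
    uv=np.atleast_2d(np.array(uv,float)); d=(uv-[f['cx'],f['cy']])/[f['fx'],f['fy']]
    p=d.copy()
    for _ in range(20): p=d/(1+f['k1']*(p**2).sum(1,keepdims=True))
    v=np.c_[p,np.ones(len(p))]@f['R']; return -f['R'].T@f['t'],v/np.linalg.norm(v,axis=1,keepdims=True)
def plane(f,uv,z):
    o,v=ray(f,uv); return o+v*((z-o[2])/v[:,2])[:,None]
def tri(*fu):
    A=np.zeros((3,3));b=np.zeros(3);L=[]
    for f,uv in fu:
        o,v=ray(f,uv);M=np.eye(3)-np.outer(v[0],v[0]);A+=M;b+=M@o;L.append((o,v[0]))
    X=np.linalg.solve(A,b); return X,[np.linalg.norm(np.cross(X-o,v)) for o,v in L]
def proj(f,X):
    c=np.atleast_2d(X)@f['R'].T+f['t'];p=c[:,:2]/c[:,2:];p=p*(1+f['k1']*(p**2).sum(1,keepdims=True))
    return p*[f['fx'],f['fy']]+[f['cx'],f['cy']]
def save(f,n): cv2.imwrite('pics/'+n+'.png',f['image'][:,:,::-1])
E
python3 - <<'E'
from h import *
import pickle
F={n:grab(n) for n in('top','scene','wrist')}
pickle.dump(F,open('F0.pkl','wb'))
im=np.hstack([F['top']['image'],F['scene']['image']])
save(F['top'],'top');save(F['scene'],'scene')
for n in F: print(n,F[n]['fx'],F[n]['cx'],F[n]['k1'],-F[n]['R'].T@F[n]['t'],F[n]['R'][2])
print(F['top']['s'])
E
```

```text
top 402.96932669155404 255.79724112339147 -0.103350076898985 [0.4171333  0.01978086 0.98947279] [ 0.14876481 -0.03483812 -0.98825874]
scene 404.5224194522985 254.35406229217182 -0.14689525856619565 [1.24453703 0.11454463 0.56546341] [-0.82848122 -0.13104317 -0.54446906]
wrist 344.03222781664044 263.89092155319616 -0.09712542880299281 [ 0.19930116 -0.57057536  0.37388118] [-0.25282077 -0.05652021 -0.96586082]
{'time': 0.0, 'joint_pos': array([-1.45907769e+00,  3.59541239e-01,  1.51146397e+00,  5.66805216e-05,
        1.27250812e+00, -1.15096717e-01]), 'dq': array([ 3.89591908e-04,  9.66911617e-05, -1.34754100e-03, -4.88001142e-04,
       -3.78741397e-04,  5.40626602e-04]), 'tau': array([ 1.53043489e-03, -5.27611971e+01, -2.78618664e+01, -1.63492405e-04,
        1.33242985e-02,  1.78393390e-05]), 'tcp_pos': array([ 0.13486105, -0.58392898,  0.23042002]), 'eef_rot': array([-9.60292007e-04,  9.93576726e-01,  1.13156382e-01,  2.87027853e-05]), 'force': array([-0.32786718,  0.33058407, -0.802313  ]), 'wrist_torque': array([ 0.01999758, -0.03472585, -0.03280437]), 'gripper_force': 0.0, 'width': 1.0030267589404545}
```

View pics/top.png

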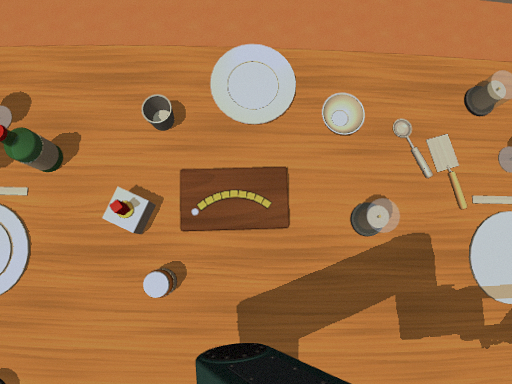

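View pics/scene.png

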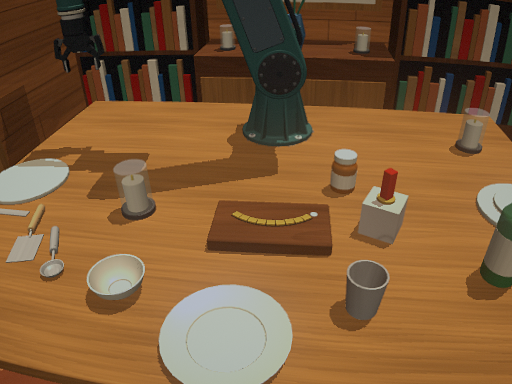

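Top view: stand with the red stylus at about (125,210), board centre at (235,198), white dot at (195,212), jar at (158,283), tumbler at (158,112), lantern at (375,217). The scene view shows the same layout, with the stand at (383,213) and the board at (270,228).

```bash
cat >> h.py <<'E'
def masks(im):
    h=cv2.cvtColor(im,cv2.COLOR_RGB2HSV).astype(int);H,S,V=h[...,0],h[...,1],h[...,2]
    return dict(red=((H<6)|(H>174))&(S>180)&(V>90), brass=(H>22)&(H<32)&(S>130)&(V>110), white=(S<50)&(V>120))
def blobs(m,amin=8):
    n,l,st,c=cv2.connectedComponentsWithStats(m.astype(np.uint8)); return [(st[i][4],c[i].round(1),st[i][:4]) for i in range(1,n) if st[i][4]>=amin]
E
python3 - <<'E'
from h import *
import pickle
F=pickle.load(open('F0.pkl','rb'))
for n,box in(('top',(90,160,300,240)),('scene',(200,160,420,260))):
    f=F[n];x0,y0,x1,y1=box
    m=masks(f['image'][y0:y1,x0:x1])
    for k in m: print(n,k,[(a,(c+[x0,y0]).round(1).tolist(),(b[:2]+[x0,y0]).tolist(),b[2:].tolist()) for a,c,b in blobs(m[k])])
T=F['top']
print(plane(T,[[195,212],[200,208],[235,193],[269,205]],.031)); print(plane(T,[[180,169],[288,167],[181,231],[289,228]],.03)); print(plane(T,[[120,187],[155,202],[140,234],[103,220]],.08))
print('jar,tumbler',plane(T,[[156,283]],.1),plane(T,[[157,107]],.085), plane(T,[[378,215]],.12))
print('dot tri',tri((T,[195,212]),(F['scene'],[314,214])))
E
```

```text
top red [(np.int32(92), [116.1, 206.0], [110, 200], [13, 13])]
top brass [(np.int32(504), [233.2, 197.7], [197, 190], [74, 20]), (np.int32(55), [126.7, 214.0], [118, 209], [16, 9])]
top white [(np.int32(861), [125.7, 210.0], [102, 187], [47, 46]), (np.int32(43), [194.7, 211.4], [191, 208], [8, 8])]
scene red [(np.int32(150), [390.5, 182.3], [384, 169], [14, 31])]
scene brass [(np.int32(8), [270.5, 223.0], [267, 223], [8, 1])]
scene white [(np.int32(481), [386.5, 200.8], [363, 186], [45, 28]), (np.int32(26), [313.3, 213.6], [310, 212], [8, 4])]
[[ 0.50317479  0.12994382  0.031     ]
 [ 0.51296038  0.11836921  0.031     ]
 [ 0.55066192  0.03577823  0.031     ]
 [ 0.52320416 -0.04620411  0.031     ]]
[[ 0.60682071  0.1701389   0.03      ]
 [ 0.61728878 -0.09186415  0.03      ]
 [ 0.45750881  0.16167441  0.03      ]
 [ 0.46896465 -0.09462958  0.03      ]]
[[0.55249836 0.29808035 0.08      ]
 [0.51969519 0.21587093 0.08      ]
 [0.44675732 0.24630274 0.08      ]
 [0.47630633 0.33243648 0.08      ]]
jar,tumbler [[0.34104311 0.20162234 0.1       ]] [[0.74317966 0.22253913 0.085     ]] [[ 0.49517103 -0.28184862  0.12      ]]
dot tri (array([0.50339913, 0.13086474, 0.02819212]), [np.float64(0.000595239120714284), np.float64(0.0005952391207142978)])
```

Call:
{"method": "carry_out", "body": {"commands": [[3.6,-2.75,-0.4,0,0,0,1],[3.6,-2.75,-0.4,0,0,0,1],[3.6,-2.75,-0.4,0,0,0,1],[3.6,-2.75,-0.4,0,0,0,1],[3.6,-2.75,-0.4,0,0,0,1],[3.6,-2.75,-0.4,0,0,0,1],[3.6,-2.75,-0.4,0,0,0,1],[3.6,-2.75,-0.4,0,0,0,1],[3.6,-2.75,-0.4,0,0,0,1],[3.6,-2.75,-0.4,0,0,0,1],[3.6,-2.75,-0.4,0,0,0,1]]}}

```text
time: 1.25
tcp_pos: [0.4535, -0.1991, 0.2754]
eef_rot: [-0.0, 0.994, 0.113, -0.0]
force: [0.3, -1.0, -0.1]
width: 0.996
gripper_force: 0.0
```

Call:
{"method": "carry_out", "body": {"commands": [[1,-4,0,0,0,0,1],[1,-4,0,0,0,0,1],[1,-4,0,0,0,0,1],[1,-4,0,0,0,0,1],[1,-4,0,0,0,0,1],[1,-4,0,0,0,0,1],[1,-4,0,0,0,0,1],[1,-4,0,0,0,0,1],[1,-4,0,0,0,0,1],[0,0,0,0,0,0,1],[0,0,0,0,0,0,1]]}}

```text
time: 2.35
tcp_pos: [0.459, 0.1708, 0.275]
eef_rot: [0.0, 0.993, 0.114, -0.0]
force: [0.9, -0.5, 0.7]
width: 0.999
gripper_force: 0.0
```

Run:
```python
from h import *
import pickle
f=grab('wrist');pickle.dump(f,open('F1.pkl','wb'));save(f,'w1');print(f['s']['tcp_pos'],f['s']['eef_rot'],f['s']['time'])
```

```text
[0.45903263 0.17081963 0.27501539] [ 2.12437550e-04  9.93426192e-01  1.14473588e-01 -3.90876856e-04] 2.35
```

View pics/w1.png

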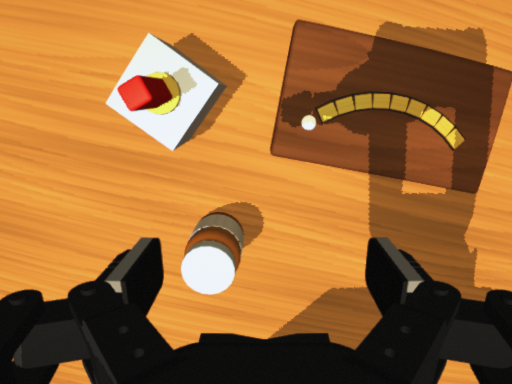

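Wrist view: stand top corners at (149,34), (222,84), (175,149), (107,101); red handle top at (133,94); dot at (309,122); brass arc from (324,113) to (458,138); jar lid at (209,270). I'll take a second view from further on.

Call:
{"method": "carry_out", "body": {"commands": [[2.5,0.8,0,0,0,0,1],[2.5,0.8,0,0,0,0,1],[2.5,0.8,0,0,0,0,1],[0,0,0,0,0,0,1],[0,0,0,0,0,0,1]]}}

```text
time: 2.9
tcp_pos: [0.5379, 0.1621, 0.2749]
eef_rot: [0.0, 0.994, 0.112, -0.001]
force: [0.2, 0.1, -0.1]
width: 0.995
gripper_force: 0.0
```

```bash
cat >> h.py <<'E'
def feats(f,box=None):
    im=f['image'];h=cv2.cvtColor(im,cv2.COLOR_RGB2HSV).astype(int);H,S,V=h[...,0],h[...,1],h[...,2]
    o={}
    def poly(m,n):
        c,_=cv2.findContours(m.astype(np.uint8),cv2.RETR_EXTERNAL,cv2.CHAIN_APPROX_NONE)
        c=sorted(c,key=cv2.contourArea)[::-1]; return c
    o['white']=[(cv2.contourArea(c),cv2.minAreaRect(cv2.convexHull(c))) for c in poly((S<60)&(V>110),0)[:5]]
    o['whitec']=poly((S<60)&(V>110),0)
    red=((H<6)|(H>174))&(S>170)
    o['redc']=poly(red&(V>150),0)
    o['red']=poly(red&(V>60),0)
    o['brassc']=poly((H>20)&(H<33)&(S>130)&(V>60),0)
    return o
E
python3 - <<'E'
from h import *
import pickle
f=grab('wrist');pickle.dump(f,open('F2.pkl','wb'));save(f,'w2');print(f['s']['tcp_pos'],f['s']['eef_rot'],f['s']['time'])
for n in'12':
    f=pickle.load(open(f'F{n}.pkl','rb'));o=feats(f)
    for k in('white',):
        for a,r in o[k]: print(k,a,np.round(cv2.boxPoints(r),1).tolist())
    for k in('redc','red','brassc'):
        for c in o[k][:3]: 
            r=cv2.minAreaRect(c);print(k,cv2.contourArea(c),np.round(r[0],1),np.round(r[1],1),np.round(r[2],1))
E
```

```text
[0.53786195 0.16207859 0.27491503] [ 6.99868884e-05  9.93711965e-01  1.11964315e-01 -7.20140451e-04] 2.9
white 6926.5 [[101.0, 102.0999984741211], [148.60000610351562, 32.20000076293945], [220.1999969482422, 80.9000015258789], [172.6999969482422, 150.89999389648438]]
white 2006.5 [[173.0, 279.0], [194.60000610351562, 235.8000030517578], [242.1999969482422, 259.6000061035156], [220.60000610351562, 302.79998779296875]]
white 136.0 [[299.0, 123.0], [308.5, 113.5], [318.0, 123.0], [308.5, 132.5]]
white 67.0 [[108.0, 281.0], [114.4000015258789, 276.0], [123.69999694824219, 288.1000061035156], [117.4000015258789, 293.0]]
white 66.0 [[404.5, 287.1000061035156], [414.70001220703125, 275.5], [421.0, 281.0], [410.79998779296875, 292.6000061035156]]
redc 679.0 [134.6  93. ] [28.3 26.1] 59.0
red 1220.0 [143.8  92.1] [35.8 44.3] 63.4
brassc 490.0 [440.7 124.2] [47.2 16.6] 41.2
brassc 434.0 [163.2  92.9] [40.3 31.4] 88.3
brassc 193.0 [327.7 112.1] [13.7 16.4] 65.6
white 4110.5 [[84.80000305175781, 175.39999389648438], [127.30000305175781, 113.0999984741211], [195.8000030517578, 159.89999389648438], [153.3000030517578, 222.1999969482422]]
white 1848.0 [[412.0, 0.0], [511.0, 0.0], [511.0, 25.0], [412.0, 25.0]]
white 1341.0 [[159.1999969482422, 314.70001220703125], [205.89999389648438, 301.29998779296875], [216.0, 336.6000061035156], [169.3000030517578, 349.8999938964844]]
white 140.0 [[274.5, 186.5], [284.0, 177.0], [293.5, 186.5], [284.0, 196.0]]
white 73.5 [[107.0, 281.0], [113.19999694824219, 275.5], [124.4000015258789, 288.0], [118.0999984741211, 293.5]]
redc 548.5 [111.1 187.5] [25.7 23.6] 58.0
red 1136.5 [123.2 180.8] [25.4 51.7] 60.3
brassc 1014.0 [335.4 170.6] [20.3 87.8] 82.0
brassc 522.5 [414.5 188.9] [45.4 15. ] 40.8
brassc 210.5 [148.8 175.2] [16.7 33.6] 20.8
```

View pics/w2.png

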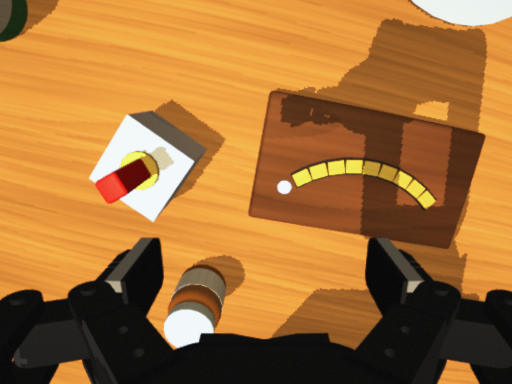

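Second view: stand top corners at about (131,115), (154,221), (90,177), with the side face showing at upper right; board corners at (273,92), (484,135), (449,247), (249,214); dot at (284,187); arc from (302,178) to (429,200).

```bash
cat > m.py <<'E'
from h import *
import pickle
from scipy.optimize import least_squares
f1,f2=[pickle.load(open(f'F{n}.pkl','rb')) for n in'12']
T=pickle.load(open('F0.pkl','rb'))['top']
def quad(f):
    c=feats(f)['whitec'][0];h=cv2.convexHull(c)
    for e in range(3,30):
        a=cv2.approxPolyDP(h,e,True)
        if len(a)<=4: break
    return a[:,0]
def dot(f,u):
    im=f['image'];h=cv2.cvtColor(im,cv2.COLOR_RGB2HSV).astype(int)
    return min((b for b in blobs((h[...,1]<60)&(h[...,2]>110)) if 60<b[0]<300),key=lambda b:np.linalg.norm(b[1]-u))[1]
q1,q2=quad(f1),quad(f2);print(q1.tolist(),q2.tolist())
P1=plane(f1,q1,.08);print('stand1',P1.mean(0),np.linalg.norm(P1-np.roll(P1,1,0),axis=1)); P2=plane(f2,q2,.08);print('stand2',P2[:,:2].round(4).tolist(),P1[:,:2].round(4).tolist())
for a in q1:
    X=plane(f1,[a],.08); b=min(q2,key=lambda b:np.linalg.norm(b-proj(f2,X)[0])); print('corner tri',tri((f1,a),(f2,b)))
print('dot',tri((f1,dot(f1,[309,122])),(f2,dot(f2,[284,187])),(T,[194.7,211.4])))
# handle top square
r1=feats(f1)['redc'][0];r2=feats(f2)['redc'][0]
for f,c in((f1,r1),(f2,r2)):
    r=cv2.minAreaRect(c);Q=plane(f,cv2.boxPoints(r),.152);e=np.diff(Q[:,:2],axis=0);print('handle top',Q.mean(0),np.linalg.norm(e,axis=1),np.degrees(np.arctan2(e[:,1],e[:,0])))
print('htri',tri((f1,cv2.minAreaRect(r1)[0]),(f2,cv2.minAreaRect(r2)[0])))
# collar/brass ring and inlay
for f,box in((f1,(315,85,475,155)),(f2,(285,150,445,215))):
    x0,y0,x1,y1=box;h=cv2.cvtColor(f['image'],cv2.COLOR_RGB2HSV).astype(int)[y0:y1,x0:x1]
    m=(h[...,0]>=19)&(h[...,0]<34)&(h[...,1]>120)&(h[...,2]>55)
    m=cv2.morphologyEx(m.astype(np.uint8),cv2.MORPH_CLOSE,np.ones((5,5)));c=max(cv2.findContours(m,0,1)[0],key=cv2.contourArea)[:,0]
    ys,xs=np.nonzero(cv2.drawContours(np.zeros_like(m),[c[:,None]],-1,1,-1));X=plane(f,np.c_[xs+x0,ys+y0],.034)[:,:2]
    def res(p):
        d=np.hypot(*(X-p).T)-.13; return d
    s=least_squares(res,X.mean(0)-[.125,0]).x;a=np.degrees(np.arctan2(X[:,1]-s[1],X[:,0]-s[0]))
    d=res(s);print('arc',s,'n',len(X),'width',np.percentile(d,[1,99]),'ang',np.percentile(a,[0.3,99.7]),'mid',np.percentile(a,[.3,99.7]).mean())
print(plane(f2,[[273,92],[484,135],[449,247],[249,214]],.03))
E
python3 m.py
```

```text
[[148, 33], [218, 83], [172, 150], [106, 103]] [[126, 115], [194, 160], [153, 221], [89, 177]]
stand1 [0.50325036 0.28217762 0.08      ] [0.07903214 0.07996862 0.08022381 0.07885972]
stand2 [[0.5546, 0.3037], [0.5249, 0.2298], [0.4507, 0.2615], [0.4834, 0.3347]] [[0.5553, 0.3033], [0.5243, 0.2296], [0.4509, 0.2618], [0.4825, 0.3341]]
corner tri (array([0.5550182 , 0.30233453, 0.08319321]), [np.float64(0.00016047547483630527), np.float64(0.0001604754748362062)])
corner tri (array([0.52435048, 0.22998846, 0.07775634]), [np.float64(0.00013659145235845786), np.float64(0.00013659145235851014)])
corner tri (array([0.45102969, 0.26148775, 0.08075506]), [np.float64(0.00015217077816211225), np.float64(0.00015217077816210233)])
corner tri (array([0.48207361, 0.33604784, 0.07630272]), [np.float64(0.0003309711929879495), np.float64(0.00033097119298804156)])
dot (array([0.50512782, 0.12984798, 0.03129712]), [np.float64(0.0005635273596871056), np.float64(0.0006940311266719479), np.float64(0.0009970179597120206)])
handle top [0.50332041 0.28116712 0.152     ] [0.02058257 0.02077459 0.02080139] [ -49.52332813 -137.99895527  131.24209817]
handle top [0.5038789  0.28145809 0.152     ] [0.02107142 0.02054819 0.02137006] [ -47.58783664 -139.8072584   133.29968801]
htri (array([0.50325109, 0.28202812, 0.14997686]), [np.float64(0.00017025836357517947), np.float64(0.00017025836357524146)])
arc [0.42049769 0.03122359] n 2259 width [-0.00806139  0.00781778] ang [-36.99550717  42.58128546] mid 2.792889144124043
arc [0.42047523 0.03161745] n 2167 width [-0.00845028  0.0082709 ] ang [-37.3972978   42.84287396] mid 2.7227880783263885
[[ 0.60717918  0.16638358  0.03      ]
 [ 0.61874627 -0.08607193  0.03      ]
 [ 0.47471887 -0.09477422  0.03      ]
 [ 0.46324045  0.16222868  0.03      ]]
```

Call:
{"method": "carry_out", "body": {"commands": [[-0.24,-4.15,0,0,0,0,1],[-0.24,-4.15,0,0,0,0,1],[-0.24,-4.15,0,0,0,0,1],[0,0,1.5,0,0,-0.1245,1],[0,0,1.5,0,0,-0.1245,1],[0,0,1.5,0,0,-0.1245,1],[0,0,1.5,0,0,-0.1245,1],[0,0,0,0,0,0,1],[0,0,0,0,0,0,1],[0,0,0,0,0,0,1]]}}

```text
time: 3.95
tcp_pos: [0.5032, 0.2833, 0.2164]
eef_rot: [-0.0, 0.936, 0.353, 0.001]
force: [0.3, -0.1, 1.2]
width: 1.005
gripper_force: 0.0
```

Run:
```python
from h import *
import pickle
f=grab('wrist');pickle.dump(f,open('F3.pkl','wb'));save(f,'w3');s=f['s'];print(s['tcp_pos'],s['eef_rot'],np.degrees(2*np.arctan2(s['eef_rot'][2],s['eef_rot'][1])))
c=feats(f)['redc'][0];r=cv2.minAreaRect(c);Q=plane(f,cv2.boxPoints(r),.152);e=np.diff(Q[:,:2],axis=0);print(r,Q.mean(0),np.linalg.norm(e,axis=1),np.degrees(np.arctan2(e[:,1],e[:,0])))
print(proj(f,[.5032,.2818,.152]))
```

```text
[0.50321698 0.28334616 0.21643703] [-7.17312290e-05  9.35517528e-01  3.53279522e-01  7.27771531e-04] 41.37608569702016
((263.0, 202.0), (30.0, 32.0), 90.0) [0.50306944 0.28244057 0.152     ] [0.02002616 0.01992204 0.02052023] [ -48.72097578 -138.03293272  131.27559864]
[[263.89613584 202.67753291]]
```

View pics/w3.png

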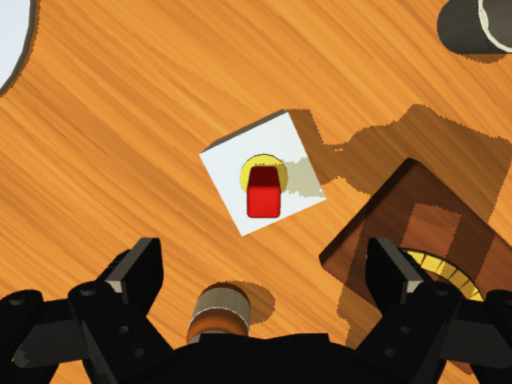

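The handle sits square in the picture, centred at (263,202), so the grasp is aligned. Descending and closing.

Call:
{"method": "carry_out", "body": {"commands": [[-0.09,0.1,2,0,0,0,1],[0,0,2.5,0,0,0,1],[0,0,2.5,0,0,0,1],[0,0,2.5,0,0,0,1],[0,0,1.5,0,0,0,1],[0,0,0.8,0,0,0,1],[0,0,0,0,0,0,0],[0,0,0,0,0,0,0],[0,0,0,0,0,0,0],[0,0,0,0,0,0,0],[0,0,0,0,0,0,0],[0,0,0,0,0,0,0]], "force": 70}}

```text
time: 5.2
tcp_pos: [0.5035, 0.2824, 0.0984]
eef_rot: [-0.0, 0.935, 0.354, 0.001]
force: [-1.0, 0.6, 6.3]
width: 0.247
gripper_force: 69.1
```

Call:
{"method": "carry_out", "body": {"commands": [[0,0,-1,0,0,0,0],[0,0,-2,0,0,0,0],[0,0,-3,0,0,0,0],[0,0,-3,0,0,0,0],[0,0,-1.5,0,0,0,0],[0,0,-0.5,0,0,0,0],[0,0,0,0,0,0,0],[0,0,0,0,0,0,0]]}}

```text
time: 6.0
tcp_pos: [0.5021, 0.2817, 0.2064]
eef_rot: [0.0, 0.935, 0.355, -0.001]
force: [-0.4, -0.3, -2.3]
width: 0.252
gripper_force: 68.5
```

Call:
{"method": "carry_out", "body": {"commands": [[-1.41,1.99,0,0,0,0,0],[-1.41,1.99,0,0,0,0,0],[-1.41,1.99,0,0,0,0,0],[-1.41,1.99,0,0,0,0,0],[-1.41,1.99,0,0,0,0,0],[-1.41,1.99,0,0,0,0,0],[-1.41,1.99,1.5,0,0,0,0],[0,0,1.5,0,0,0,0],[0,0,1.5,0,0,0,0],[0,0,0,0,0,0,0],[0,0,0,0,0,0,0],[0,0,0,0,0,0,0]]}}

```text
time: 7.2
tcp_pos: [0.5217, 0.1125, 0.1626]
eef_rot: [-0.0, 0.935, 0.355, 0.0]
force: [0.3, 1.7, -1.2]
width: 0.249
gripper_force: 68.8
```

Run:
```python
from h import *
f=grab('wrist');save(f,'w4');t=grab('top');c=grab('scene');s=f['s'];p=s['tcp_pos'];print(p,s['eef_rot'],s['force'])
S=[.5219,.1128,.035]
print(proj(f,[p[0],p[1],p[2]-.0884]),proj(f,S),proj(c,[p[0],p[1],p[2]-.0884]),proj(c,S))
a=cv2.resize(c['image'][160:240,220:340],None,fx=4,fy=4,interpolation=2);b=cv2.resize(f['image'][120:280,180:340],(320,320),interpolation=2)
cv2.imwrite('pics/c4.png',np.hstack([a,b])[:,:,::-1])
```

```text
[0.5216696  0.1125361  0.16259787] [-1.69969454e-05  9.34991397e-01  3.54670355e-01  1.63800934e-04] [ 0.2593402   1.69829917 -1.20433369]
[[262.25285499 190.74444515]] [[262.37960895 177.21142509]] [[306.27393063 201.15205769]] [[305.50865387 215.92142964]]
```

View pics/c4.png

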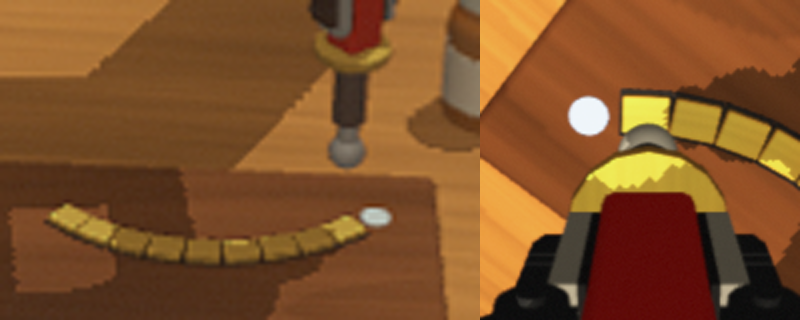

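The scene crop shows the ball tip straight above piece 0, at about (306.5,201.7) against a predicted (306.3,201.2). The wrist crop shows the ball in line with piece 0. Pressing down.

Call:
{"method": "carry_out", "body": {"commands": [[0,0,1.6,0,0,0,0],[0,0,1.2,0,0,0,0],[0,0,0.6,0,0,0,0],[0,0,0.4,0,0,0,0],[0,0,0.3,0,0,0,0],[0,0,0.3,0,0,0,0],[0,0,0.3,0,0,0,0],[0,0,0.1,0,0,0,0],[0,0,0,0,0,0,0],[0,0,0,0,0,0,0]]}}

```text
time: 8.35
tcp_pos: [0.5216, 0.1123, 0.1147]
eef_rot: [-0.0, 0.935, 0.354, 0.0]
force: [-2.0, 0.5, 3.7]
width: 0.249
gripper_force: 69.4
```

```bash
cat > arc.py <<'E'
import sys; from h import *
C=np.array([.4205,.0314]);s=state();p=s['tcp_pos'];q=s['eef_rot']
d=p[:2]-C;th=np.degrees(np.arctan2(d[1],d[0]));a=2*np.arctan2(q[2],q[1])
print('tcp',p,'r',np.hypot(*d),'th',th-2.75,'tipz',p[2]-.0884,'F',s['force'],'t',s['time'])
n=12;e=float(sys.argv[1])+2.75;t=np.radians(np.linspace(th,e,n+1));P=C+.13*np.c_[np.cos(t),np.sin(t)]
P[0]=p[:2];D=np.diff(P,axis=0)
# spread the radial fix over the first 4 rows
err=P[1]-P[0]-(C+.13*np.array([np.cos(t[1]),np.sin(t[1])])-C-.13*np.array([np.cos(t[0]),np.sin(t[0])]))
D[0]-=err;D[:4]+=err/4
X=D@[np.cos(a),np.sin(a)]*100;Y=D@[np.sin(a),-np.cos(a)]*100
print([[round(x,2),round(y,2)] for x,y in zip(X,Y)])
E
python3 arc.py 20
```

```text
tcp [0.52157406 0.11234144 0.11465137] r 0.12948931425573088 th 35.93820691506093 tipz 0.02625136742315083 F [-1.98965357  0.47942811  3.73363555] t 8.35
[[np.float64(-0.01), np.float64(0.3)], [np.float64(-0.01), np.float64(0.3)], [np.float64(-0.02), np.float64(0.3)], [np.float64(-0.03), np.float64(0.3)], [np.float64(-0.05), np.float64(0.3)], [np.float64(-0.05), np.float64(0.3)], [np.float64(-0.06), np.float64(0.3)], [np.float64(-0.07), np.float64(0.29)], [np.float64(-0.07), np.float64(0.29)], [np.float64(-0.08), np.float64(0.29)], [np.float64(-0.09), np.float64(0.29)], [np.float64(-0.09), np.float64(0.29)]]
```

Call:
{"method": "carry_out", "body": {"commands": [[-0.01,0.3,0,0,0,0,0],[-0.01,0.3,0,0,0,0,0],[-0.02,0.3,0,0,0,0,0],[-0.03,0.3,0,0,0,0,0],[-0.05,0.3,0,0,0,0,0],[-0.05,0.3,0,0,0,0,0],[-0.06,0.3,0,0,0,0,0],[-0.07,0.29,0,0,0,0,0],[-0.07,0.29,0,0,0,0,0],[-0.08,0.29,0,0,0,0,0],[-0.09,0.29,0,0,0,0,0],[-0.09,0.29,0,0,0,0,0]]}}

```text
time: 9.55
tcp_pos: [0.5405, 0.0812, 0.1144]
eef_rot: [0.0, 0.935, 0.355, 0.0]
force: [-1.0, 1.3, 4.0]
width: 0.246
gripper_force: 69.4
```

```bash
sed -i 's/\[round(x,2),round(y,2)\]/[float(round(x,2)),float(round(y,2))]/' arc.py; python3 arc.py 4
python3 - <<'E'
from h import *
f=grab('wrist');cv2.imwrite('pics/c5.png',cv2.resize(f['image'][100:260,120:420],(750,400),interpolation=2)[:,:,::-1])
E
```

```text
tcp [0.54051465 0.08123692 0.11440587] r 0.12995089188525122 th 19.801009402856668 tipz 0.02600587092664261 F [-0.9774346   1.27948202  4.04831348] t 9.55
[[-0.1, 0.28], [-0.11, 0.28], [-0.11, 0.28], [-0.12, 0.27], [-0.13, 0.27], [-0.13, 0.27], [-0.14, 0.26], [-0.14, 0.26], [-0.15, 0.26], [-0.16, 0.25], [-0.16, 0.25], [-0.17, 0.25]]
```

View pics/c5.png

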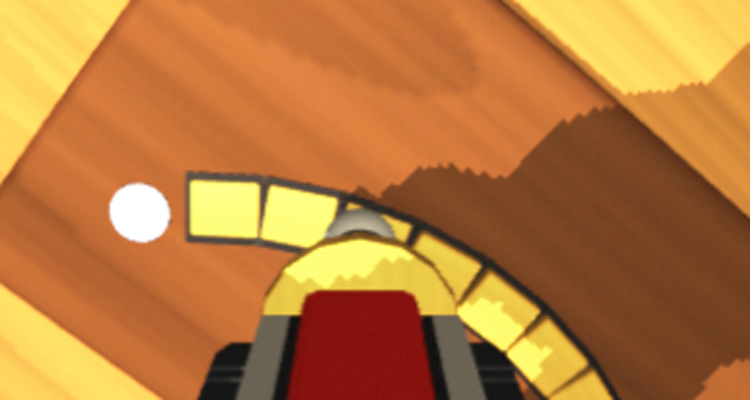

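The tip is on piece 2, and pieces 0 and 1 behind it sit down in their groove. Continuing.

Call:
{"method": "carry_out", "body": {"commands": [[-0.1,0.28,0,0,0,0,0],[-0.11,0.28,0,0,0,0,0],[-0.11,0.28,0,0,0,0,0],[-0.12,0.27,0,0,0,0,0],[-0.13,0.27,0,0,0,0,0],[-0.13,0.27,0,0,0,0,0],[-0.14,0.26,0,0,0,0,0],[-0.14,0.26,0,0,0,0,0],[-0.15,0.26,0,0,0,0,0],[-0.16,0.25,0,0,0,0,0],[-0.16,0.25,0,0,0,0,0],[-0.17,0.25,0,0,0,0,0]]}}

```text
time: 10.8
tcp_pos: [0.5493, 0.0467, 0.1144]
eef_rot: [0.0, 0.935, 0.355, 0.0]
force: [-0.1, 1.8, 3.6]
width: 0.251
gripper_force: 69.5
```

```bash
python3 arc.py -12
```

```text
tcp [0.54934516 0.04668394 0.1143764 ] r 0.12974850153139234 th 4.014957519813932 tipz 0.025976401941400357 F [-0.12973778  1.83166865  3.62689086] t 10.8
[[-0.17, 0.25], [-0.18, 0.25], [-0.18, 0.24], [-0.19, 0.24], [-0.2, 0.23], [-0.2, 0.22], [-0.21, 0.22], [-0.21, 0.21], [-0.22, 0.21], [-0.22, 0.2], [-0.23, 0.2], [-0.23, 0.19]]
```

Call:
{"method": "carry_out", "body": {"commands": [[-0.17,0.25,0,0,0,0,0],[-0.18,0.25,0,0,0,0,0],[-0.18,0.24,0,0,0,0,0],[-0.19,0.24,0,0,0,0,0],[-0.2,0.23,0,0,0,0,0],[-0.2,0.22,0,0,0,0,0],[-0.21,0.22,0,0,0,0,0],[-0.21,0.21,0,0,0,0,0],[-0.22,0.21,0,0,0,0,0],[-0.22,0.2,0,0,0,0,0],[-0.23,0.2,0,0,0,0,0],[-0.23,0.19,0,0,0,0,0]]}}

```text
time: 12.0
tcp_pos: [0.5487, 0.011, 0.1144]
eef_rot: [-0.0, 0.935, 0.354, 0.0]
force: [0.9, 3.2, 4.4]
width: 0.248
gripper_force: 69.6
```

```bash
python3 arc.py -28
```

```text
tcp [0.54869295 0.01103576 0.11436922] r 0.12980036127231195 th -11.776366355341674 tipz 0.02596921859578316 F [0.91007648 3.16671503 4.36362153] t 12.0
[[-0.24, 0.2], [-0.24, 0.19], [-0.24, 0.18], [-0.25, 0.18], [-0.26, 0.17], [-0.26, 0.16], [-0.26, 0.16], [-0.27, 0.15], [-0.27, 0.14], [-0.27, 0.14], [-0.28, 0.13], [-0.28, 0.12]]
```

Call:
{"method": "carry_out", "body": {"commands": [[-0.24,0.2,0,0,0,0,0],[-0.24,0.19,0,0,0,0,0],[-0.24,0.18,0,0,0,0,0],[-0.25,0.18,0,0,0,0,0],[-0.26,0.17,0,0,0,0,0],[-0.26,0.16,0,0,0,0,0],[-0.26,0.16,0,0,0,0,0],[-0.27,0.15,0,0,0,0,0],[-0.27,0.14,0,0,0,0,0],[-0.27,0.14,0,0,0,0,0],[-0.28,0.13,0,0,0,0,0],[-0.28,0.12,0,0,0,0,0]]}}

```text
time: 13.2
tcp_pos: [0.5379, -0.0244, 0.1143]
eef_rot: [0.0, 0.935, 0.355, 0.0]
force: [0.4, 2.2, 4.9]
width: 0.251
gripper_force: 69.6
```

```bash
python3 arc.py -38
```

```text
tcp [ 0.53785405 -0.02441987  0.11434018] r 0.12995319048626747 th -28.18826012096738 tipz 0.025940181029054196 F [0.44348309 2.24882557 4.91681194] t 13.2
[[-0.17, 0.07], [-0.17, 0.07], [-0.17, 0.07], [-0.17, 0.07], [-0.18, 0.06], [-0.18, 0.06], [-0.18, 0.06], [-0.18, 0.05], [-0.18, 0.05], [-0.18, 0.05], [-0.18, 0.05], [-0.18, 0.04]]
```

Call:
{"method": "carry_out", "body": {"commands": [[-0.26,0.11,0,0,0,0,0],[-0.26,0.1,0,0,0,0,0],[-0.26,0.1,0,0,0,0,0],[-0.27,0.09,0,0,0,0,0],[-0.27,0.08,0,0,0,0,0],[-0.27,0.07,0,0,0,0,0],[-0.27,0.07,0,0,0,0,0],[-0.1,0.02,0,0,0,0,0],[0,0,0,0,0,0,0],[0,0,0,0,0,0,0],[0,0,0,0,0,0,0]]}}

```text
time: 14.3
tcp_pos: [0.5273, -0.0421, 0.1143]
eef_rot: [0.0, 0.935, 0.355, -0.0]
force: [0.5, -0.1, 3.6]
width: 0.249
gripper_force: 69.6
```

Call:
{"method": "carry_out", "body": {"commands": [[0,0,-0.4,0,0,0,0],[0,0,-0.6,0,0,0,0],[0,0,-1.5,0,0,0,0],[0,0,-3,0,0,0,0],[0,0,-3,0,0,0,0],[0,0,-1,0,0,0,0],[0,0,0,0,0,0,0],[0,0,0,0,0,0,0]]}}

```text
time: 15.1
tcp_pos: [0.5264, -0.0417, 0.2081]
eef_rot: [-0.001, 0.935, 0.355, -0.001]
force: [-0.7, -0.0, -1.1]
width: 0.248
gripper_force: 69.0
```

Run:
```python
from h import *
f=grab('wrist');s=f['s'];p=s['tcp_pos'];q=s['eef_rot'];a=2*np.arctan2(q[2],q[1])
C=np.array([.4205,.0314])
for T in([.5035,.2822],):
    d=np.array(T)-p[:2];print(p,np.degrees(a),'tool xy cm',100*d@[np.cos(a),np.sin(a)],100*d@[np.sin(a),-np.cos(a)],s['force'])
c=grab('scene');a=cv2.resize(c['image'][185:250,205:335],(520,260),interpolation=2);b=cv2.resize(f['image'][80:290,60:460],(800,420)[:2],interpolation=2)[:340]
o=np.zeros((600,800,3),np.uint8);o[:260,:520]=a;o[260:]=b;cv2.imwrite('pics/c6.png',o[:,:,::-1])
```

```text
[ 0.5263693  -0.04170213  0.20812234] 41.5279047202021 tool xy cm 19.76214599425038 -25.764579058835672 [-0.66971241 -0.0393467  -1.135138  ]
```

View pics/c6.png

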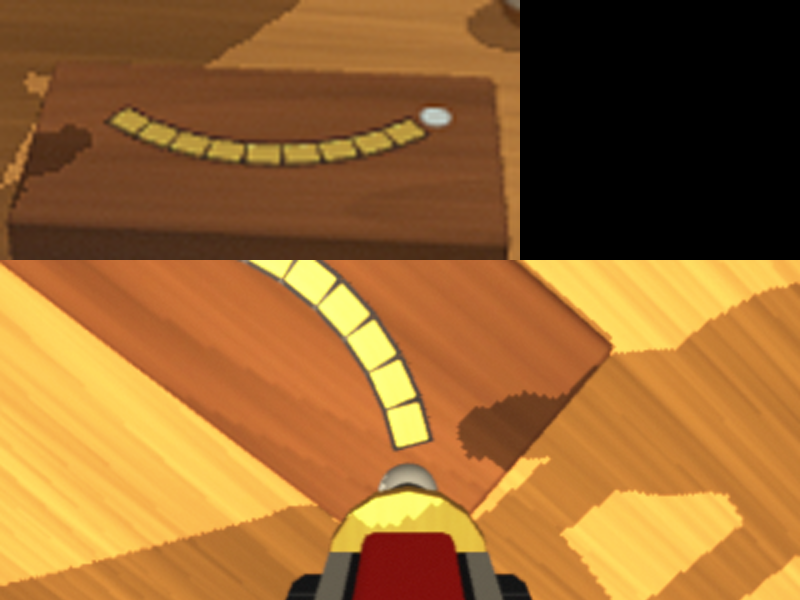

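All nine pieces look evenly flush in both crops, and the tip is now clear of the board. Heading back to the stand.

Call:
{"method": "carry_out", "body": {"commands": [[1.2,-1.56,0,0,0,0,0],[2.2,-2.86,0,0,0,0,0],[2.2,-2.86,0,0,0,0,0],[2.2,-2.86,0,0,0,0,0],[2.2,-2.86,0,0,0,0,0],[2.2,-2.86,0,0,0,0,0],[2.2,-2.86,0,0,0,0,0],[2.2,-2.86,0,0,0,0,0],[2.2,-2.86,0,0,0,0,0],[1,-1.3,0,0,0,0,0],[0,0,0,0,0,0,0],[0,0,0,0,0,0,0]]}}

```text
time: 16.4
tcp_pos: [0.5045, 0.2812, 0.2083]
eef_rot: [0.0, 0.935, 0.355, -0.001]
force: [-0.1, 0.4, -1.0]
width: 0.251
gripper_force: 68.8
```

Run:
```python
from h import *
f=grab('wrist');s=f['s'];p=s['tcp_pos'];q=s['eef_rot'];a=2*np.arctan2(q[2],q[1])
d=np.array([.5034,.2820])-p[:2];print(p,q,'tool xy cm',100*d@[np.cos(a),np.sin(a)],100*d@[np.sin(a),-np.cos(a)])
c=grab('scene');t=[p[0],p[1],p[2]-.0884]
print(proj(c,t),proj(c,[.5033,.282,.08]),proj(f,t),proj(f,[.5033,.282,.08]))
a=cv2.resize(c['image'][140:250,330:440],(440,440),interpolation=2);b=cv2.resize(f['image'][110:290,170:350],(360,360),interpolation=2)
o=np.zeros((440,800,3),np.uint8);o[:,:440]=a;o[:360,440:]=b;cv2.imwrite('pics/c7.png',o[:,:,::-1])
```

```text
[0.50448812 0.28124605 0.20830826] [ 4.11873331e-04  9.34900366e-01  3.54908259e-01 -1.12453872e-03] tool xy cm -0.031367465144910234 -0.12860987555318762
[[387.89180345 183.4537381 ]] [[385.28203482 198.94103849]] [[262.26783242 190.41143816]] [[260.79259092 177.47170977]]
```

View pics/c7.png

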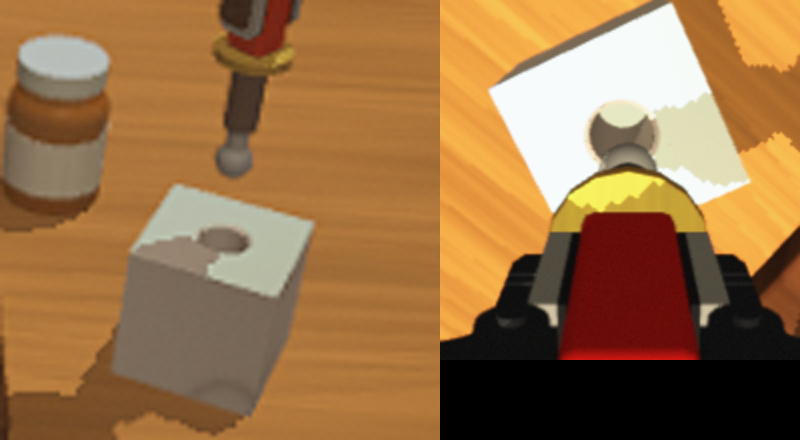

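The wrist crop shows the hole at about (624,130) and the ball at (628,157). A fix of about 1.3 mm sideways lines them up. Lowering.

Call:
{"method": "carry_out", "body": {"commands": [[-0.03,-0.13,0,0,0,0,0],[0,0,1,0,0,0,0],[0,0,1.5,0,0,0,0],[0,0,1,0,0,0,0],[0,0,0.8,0,0,0,0],[0,0,0.8,0,0,0,0],[0,0,0.9,0,0,0,0],[0,0,0,0,0,0,0]]}}

```text
time: 17.3
tcp_pos: [0.5032, 0.2825, 0.148]
eef_rot: [-0.0, 0.935, 0.355, -0.001]
force: [-0.1, -0.7, -1.6]
width: 0.25
gripper_force: 68.8
```

In the hole with no contact. Lowering on.

Call:
{"method": "carry_out", "body": {"commands": [[0,0,1,0,0,0,0],[0,0,1,0,0,0,0],[0,0,1,0,0,0,0],[0,0,1,0,0,0,0],[0,0,0.6,0,0,0,0],[0,0,0.2,0,0,0,0],[0,0,0,0,0,0,0],[0,0,0,0,0,0,0]]}}

```text
time: 18.1
tcp_pos: [0.5043, 0.283, 0.1016]
eef_rot: [-0.0, 0.935, 0.355, 0.0]
force: [-0.2, 0.1, -0.2]
width: 0.246
gripper_force: 68.8
```

Call:
{"method": "carry_out", "body": {"commands": [[0,0,0.15,0,0,0,0],[0,0,0.1,0,0,0,0],[0,0,0,0,0,0,0],[0,0,0,0,0,0,0]]}}

```text
time: 18.5
tcp_pos: [0.504, 0.2828, 0.0989]
eef_rot: [-0.0, 0.935, 0.355, 0.0]
force: [-0.5, 0.1, -1.8]
width: 0.248
gripper_force: 68.8
```

Just above seated, with no contact force. Releasing, then pulling straight up.

Call:
{"method": "carry_out", "body": {"commands": [[0,0,0.04,0,0,0,0],[0,0,0,0,0,0,0.4],[0,0,0,0,0,0,0.6],[0,0,0,0,0,0,1],[0,0,0,0,0,0,1],[0,0,0,0,0,0,1],[0,0,0,0,0,0,1],[0,0,0,0,0,0,1]]}}

```text
time: 19.3
tcp_pos: [0.504, 0.2828, 0.0984]
eef_rot: [-0.0, 0.935, 0.354, 0.0]
force: [-0.5, 0.1, 0.5]
width: 0.998
gripper_force: 0.0
```

Call:
{"method": "carry_out", "body": {"commands": [[0,0,-1,0,0,0,1],[0,0,-2,0,0,0,1],[0,0,-3,0,0,0,1],[0,0,-3,0,0,0,1],[0,0,-3,0,0,0,1],[0,0,0,0,0,0,1],[0,0,0,0,0,0,1],[0,0,0,0,0,0,1]]}}

```text
time: 20.1
tcp_pos: [0.5032, 0.2825, 0.2178]
eef_rot: [-0.0, 0.935, 0.355, -0.001]
force: [-0.2, -0.1, 0.3]
width: 1.001
gripper_force: 0.0
```

Run:
```python
from h import *
f=grab('wrist');c=grab('scene');s=f['s'];print(s['tcp_pos'],s['width'],s['force'])
r=[cv2.minAreaRect(feats(f)['redc'][0])];print(r,plane(f,[r[0][0]],.152))
a=cv2.resize(c['image'][150:260,200:430],(800,383),interpolation=2);cv2.imwrite('pics/c8.png',a[:,:,::-1])
```

```text
[0.50318916 0.28249961 0.21776467] 1.0006997733912797 [-0.20664484 -0.09997797  0.31653086]
[((264.0, 198.5), (31.0, 32.0), 90.0)] [[0.50480226 0.28238984 0.152     ]]
```

View pics/c8.png

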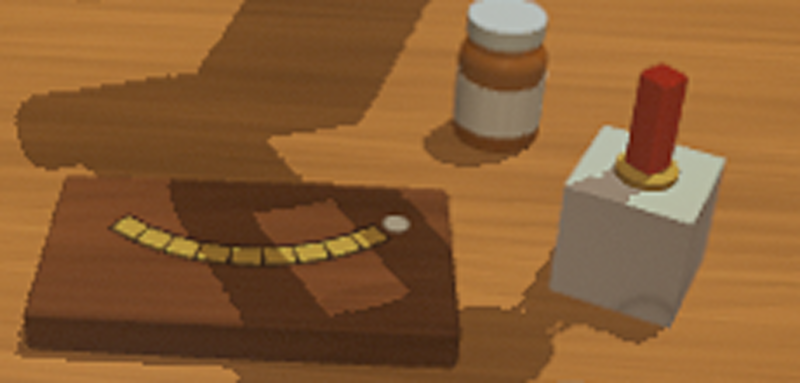

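The stylus stands upright in the stand with its collar seated, at crop position (648,165), and the inlay is flush all along. Handing in.

```bash
python3 -c "
from cell import *
print(finish_job())"
```

```text
the job is handed in; nothing more can be done
None
```

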